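# Click the carry handle into the snack stand and tug-test it

## Task

Take the carry handle that is parked in the coaster stack, put its stem into the socket on top of the snack stand and press it down until it clicks fully home. Then pull it straight up with a steady 12 newtons (9 to 16 will do) for about a second to check that it is really held, and let go of it, leaving it home in the socket. Never push or pull on the stand with more than 25 newtons, and leave the glasses and other tableware where they are.

Things in the scene. Friction and masses are not known exactly. Their poses are not given: they have to be found in the camera images.
- handle: White melamine carry handle, loose, about 70 to 130 g, parked upright, stem down in the coaster stack's hole, collar on its top. Origin: centre of the underside of its round collar (diameter 34, 5 thick); z up along the stem. Above the collar a flat D-shaped grip, 60 long along x, 12 thick along y; below it a round steel stem. Its turn about z does not matter in the socket.
- bar (a point): Centre of the handle's cross bar, 36 above the collar's underside, axes as the handle's. The bar is 60 (x) x 12 (y, pinch across this) x 14 high; below it is an open window, from 11 to 30 above the collar's underside.
- stem_tip (a point): Lower tip of the handle's stem, 25 below the collar's underside. From the collar down: a neck of diameter 8 to -12, a flat shoulder, a bulb of diameter 14 from -12 to -15, then a cone narrowing to diameter 7 at the tip.
- socket (a point): Centre of the socket's mouth, on the top face of the square white block (38 x 38 x 32 high) on top of the three-tier stand, 211 to 216 above the table; z up. The upright hole is round, diameter 16, 28 deep, mouth chamfered by 2.5; two hidden spring jaws in it grip the stem. Home means the handle's collar lies on this face.
- rod (a joint): Up and down travel (m) of the stiffly sprung rod under the socket block: 0 at rest, up positive, 10 N per mm. Pushing the stem past the jaws takes up to about 12 N; they snap over the bulb's shoulder while the collar is still 1 to 6 mm off the mouth (differs each time), which is then the handle's free play before a pull is felt. Snapped in, no allowed pull frees it; else under 8 N does.
- stand: White melamine snack stand, fixed to the table, round. Origin at the centre of its underside, the socket is straight above it. Tiers of diameter 220, 180 and 140, rims at 22, 93 and 148 above the table.
- coasters: Stack of four square wooden coasters, 95 x 95, top at 35.5 above the table, fixed, with one finger hole of diameter 19 down its middle. Origin at the centre of the underside.
- tumbler_a: Glass tumbler, diameter 68, 90 high, between stand and coasters. Origin at the centre of its underside.
- tumbler_b: Glass tumbler, diameter 68, 90 high, behind the stand. Origin at the centre of its underside.
- saucer: White ceramic saucer, diameter 136, 16 high, behind the coasters. Origin at the centre of its underside.
- cup: White coffee cup, diameter 62, 58 high, standing on the saucer. Origin at the centre of its underside.
- sugar_jar: Closed glass sugar jar, diameter 64, 85 high. Origin at the centre of its underside.
- salt: White salt shaker, diameter 36, 80 high, to the right of the coasters. Origin at the centre of its underside.
- spoon: Steel spoon, 140 long, lying on the table near the robot. Origin near its middle.
Things that resemble listed ones, but are neither listed nor needed, are in the scene too. There is more than one size of the handle; the job needs the largest.

How it is judged:
By the outcome, as a careful person would: the job done as asked, in the order asked, and still so for the second after the job is handed in, with the robot touching nothing.
It also fails if it takes over 72 s, if anything falls off the work surface, if the arm or the gripper's body presses on something with over 40 N, if the wrist force passes 120 N, or if a joint passes its speed limit or range.

## Robot

A 6-joint arm with a two-finger parallel gripper is mounted at the origin on the work surface. World frame = base frame: x ahead of the robot, y to its left, z up, the work surface at z = 0. Lengths are in mm, angles in rad, forces in N, time in s.
With the tool pointing down it reaches from about 350 to 975 mm from the base axis. Payload 7.1 kg.
Tool frame: the origin (TCP) lies on the centre line of the jaws, within the pads' length; the fingertips stand 8 mm ahead of it and the grasp point (between the pads) lies 11 mm behind it; z points along the fingers, x is the direction in which the jaws open and shut, and the axes are right-handed (so a half turn about z gives the same grasp; the last joint's range is limited). The gripper opens to 88 mm and grips with 3 to 60 N. Pads are 20 mm wide; open, the fingers measure 115 mm over their backs; the gripper's body (75 mm by 178 mm) begins 61 mm behind the grasp point.
Start: joints at [-1.173, 0.423, 1.63, -0, 1.089, -0.019], TCP at [253.038, -571.469, 230.675] pointing down, gripper open.
Joint ranges: [-3, 3], [-0.9, 2.11], [0.09, 2.58], [-1.31, 4.45], [0.11, 2.69], [-2.54, 2.54]. Speed limits (rad/s): [2.39, 2.39, 3.01, 3.14, 3.14, 3.14].

## Interface

Orientations are given as a rotation vector (axis times angle).
In Python, from workcell import ctrl gives the robot as it stands.
- The arm moves only by the shell command python3 -m handwheel 'ROWS'. ROWS is JSON, a list of rows, each a list of 3 entries, a list of its own where there are three numbers: the turn, a rotation vector about the tool's x, y, z in rad, then the shift along the tool's x, y, z in mm, then the opening, from 0 (shut) to 1 (fully open). In form: [[[ax, ay, az], [tx, ty, tz], jaw], ...]. A call has exactly 10 rows; each row shifts and turns the pose as measured when the row begins, along the tool's axes as they then stand; what a row does not reach is not made up. A row lasts 1/12 s, in which the tool goes at most 41.7 mm and 7.16 degrees, less where a joint would pass 70% of its speed; a pose out of reach is approached as far as the arm can. A call with a gripper value outside its range is refused whole. The fingers move at their own pace and stop on an object; the grip force is fixed at half the most. Time passes only in rows, so rows that do not move let the fingers close, or fill a call up. It gives the time, the measured TCP pose, the force and the opening at its end, in the units of the state.
- ctrl.get_obs(): the state, without advancing time (a new reading comes with each control period).
- ctrl.get_image(name): name is "side" or "top"; returns a dict with "pixels" (480x640x3 uint8, red, green, blue), "camera_matrix" (3x3 intrinsics, pixels), "rvec" (rotation vector, rad) and "tvec" (3), from world to camera coordinates, as OpenCV has them. Camera axes: x right, y down, z forward; pixel columns grow to the right and rows downward; lengths in mm; the calibration is good to about 2 mm. A picture is of the moment at which its call begins. There is no depth.
- ctrl.close_job(): hands the job in, once; it reports no verdict.
Trained networks look in a picture, given as the dict that the camera call returned (one of the last four; its "shot" number tells which), for a name from the list of things; names that differ only in an ending like _2 or _b are one class to them, and where a whole thing is asked for, a point or a joint stands for the part that bears it (a point fixed in the world has none). Each returns a list of dicts, best first, with "score" (0 to 1); they miss things now and then, are a little off and sometimes report something else, mostly with a low value. They report only what shows in the picture. A call takes as long as a camera call. They do not tell look-alikes from the thing itself.
- ctrl.look_for(picture, query): "position" ([x, y, z] in mm, in the coordinates of the camera as it stood for that picture, good to about 4 mm: the middle of the surface that is visible of it).
- ctrl.spot_point(picture, query): "position" ([x, y, z] in mm, in the coordinates of the camera as it stood for that picture, good to about 4 mm: a listed point, or the origin of a listed thing).
The state is a dict: "t": time; "qpos": joint angles; "qvel": joint speeds; "joint_torque": joint torques, N m; "ee_pos": TCP position; "orientation": TCP orientation; "ft_force": force on the tool from outside, world axes, zero at the start; "moment": the same for the moment, N m; "width": finger opening in mm.
Only numpy, scipy, OpenCV 4.12 (cv2) and the standard library are available. Lean on these libraries where they do the work, as an engineer would, in place of code of your own. Each camera call takes 0.05 s, during which the arm holds its last target.

## Working session

There is one attempt and no reset: what is moved stays moved. The work goes in short steps, Python scripts to look and compute and a shell command to move; the robot and the scene stay as the last step left them, time stands still between calls to the robot, and variables do not carry over. Pictures are saved under pics/ and viewed, and the job is handed in when it is done.

```bash
mkdir -p pics; ls; cat > h.py <<'E'
import numpy as np, cv2
from workcell import ctrl
from scipy.spatial.transform import Rotation as R
def shot(name,fn=None):
    p=ctrl.get_image(name)
    if fn: cv2.imwrite('pics/'+fn,p['pixels'][:,:,::-1])
    return p
def w(p,x):
    Rm=cv2.Rodrigues(np.array(p['rvec'],float))[0]
    return Rm.T@(np.array(x,float)-np.array(p['tvec'],float).ravel())
def px(p,x):
    return cv2.projectPoints(np.array([x],float),np.array(p['rvec'],float),np.array(p['tvec'],float),np.array(p['camera_matrix'],float),None)[0].ravel()
def ray(p,u,v,z):
    Rm=cv2.Rodrigues(np.array(p['rvec'],float))[0]; c=-Rm.T@np.array(p['tvec'],float).ravel()
    d=Rm.T@np.linalg.inv(np.array(p['camera_matrix'],float))@np.array([u,v,1.])
    return c+d*(z-c[2])/d[2]
E
python3 - <<'E'
from h import *
np.set_printoptions(precision=1,suppress=True)
o=ctrl.get_obs();print(o['t'],o['ee_pos'],o['orientation'],o['width'],o['ft_force'])
for n in('top','side'):
    p=shot(n,n+'0.png')
    Rm=cv2.Rodrigues(np.array(p['rvec'],float))[0];print(n,-Rm.T@np.array(p['tvec']).ravel())
    for q in('handle','bar','stem_tip','socket','coasters','stand','tumbler_a','cup','salt','sugar_jar'):
        for d in ctrl.spot_point(p,q):
            x=w(p,d['position']);print(q,round(d['score'],2),x,px(p,x))
print(ctrl.get_obs()['t'])
E
```

```text
pics
0.0 [ 252.8 -571.   229.9] [-2.6  1.7  0. ] 87.68701573641387 [ 0.1 -0.6 -0.6]
top [477.6 -90.3 949.8]
handle 0.75 [ 481.4 -199.6   31.6] [372.6 295.7]
handle 0.63 [ 371.  -125.9   20.5] [333.7 353. ]
handle 0.49 [ 436.3 -311.    15.7] [428.8 319.9]
handle 0.44 [ 740.5 -243.8    7.2] [392.6 168.8]
bar 0.58 [ 478.1 -198.9   73.5] [374.9 297.5]
bar 0.52 [ 368.4 -127.7   44.6] [335.1 356. ]
bar 0.52 [ 435.5 -315.8   47.4] [435.4 321.2]
stem_tip 0.66 [ 370.2 -128.5   -0.9] [334.6 352.2]
stem_tip 0.59 [ 477.5 -201.9   10.7] [372.5 297.8]
stem_tip 0.5 [ 435.1 -314.1    2.7] [428.9 320.2]
socket 0.93 [573.1 160.2 210.1] [158.8 233.9]
stand 0.95 [572.9 161.8  -0.8] [192.4 247.8]
tumbler_a 0.98 [761.3 124.1  -0.7] [214.8 157.9]
tumbler_a 0.7 [528.4 -40.2   4.5] [291.3 271. ]
cup 0.82 [ 744.  -241.4    5.5] [391.2 167.4]
sugar_jar 0.56 [787.  -83.9   3.1] [314.9 146.5]
sugar_jar 0.43 [ 741.9 -243.4    5.7] [392.2 168.3]
side [ 372.5 -904.5  801.6]
handle 0.84 [ 374.5 -131.2   20.4] [226.7 325.2]
handle 0.74 [ 740.9 -238.8    2.4] [426.  332.8]
handle 0.64 [ 438.9 -313.4   16.9] [278.7 394.7]
handle 0.63 [ 474.2 -198.6   33.4] [284.5 335.1]
bar 0.96 [ 473.4 -201.7   69.1] [283.2 322.8]
bar 0.8 [ 439.9 -313.7   38.8] [278.4 386.5]
bar 0.53 [ 368.6 -132.5   46.2] [222.  316.8]
stem_tip 0.94 [ 481.9 -201.     8.8] [289.6 344.2]
stem_tip 0.71 [ 438.6 -316.9   -0.8] [279.6 402.7]
stem_tip 0.68 [ 370.2 -129.2    3.2] [225.5 331.1]
socket 0.71 [582.5 156.1 214.1] [294.7 150.3]
coasters 0.84 [ 475.9 -197.9   -0.1] [286.4 346.9]
stand 0.6 [577.4 160.2   0.7] [296.6 228.7]
tumbler_a 0.9 [532.7 -48.8   0.3] [298.  289.2]
tumbler_a 0.88 [756.  125.7   0.3] [371.6 224.6]
cup 0.91 [ 745.3 -239.8    2. ] [428.3 332.8]
salt 0.76 [ 612.5 -392.2    1.6] [391.  414.7]
sugar_jar 0.65 [788.9 -83.2   1.2] [417.8 276.8]
sugar_jar 0.62 [759.  124.5   0.2] [373.  224.7]
sugar_jar 0.36 [ 475.4 -201.     9.9] [286.1 344.6]
1.1
```

View pics/top0.png

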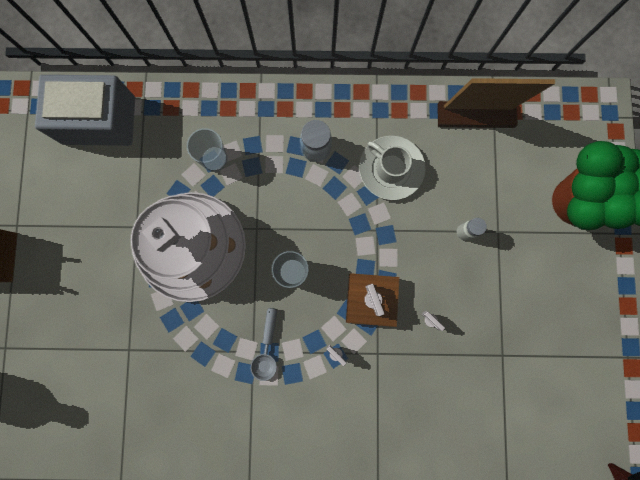

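View pics/side0.png

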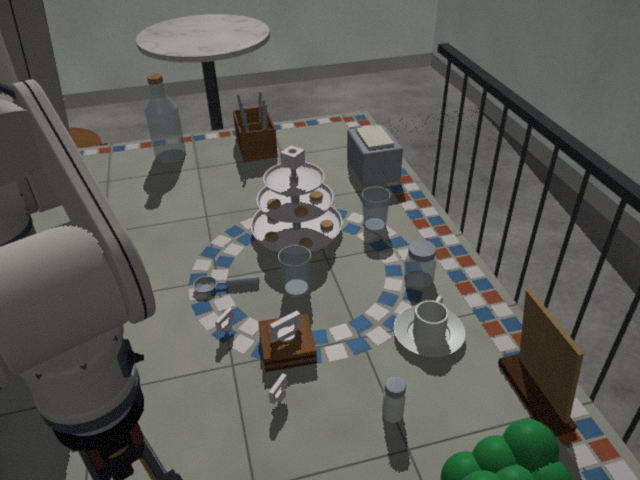

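```bash
python3 - <<'E'
import cv2
a=cv2.imread('pics/top0.png');b=cv2.imread('pics/side0.png')
c=[cv2.resize(x,(400,400),interpolation=cv2.INTER_CUBIC) for x in(a[247:347,322:422],b[280:380,235:335],a[185:285,110:210],b[110:210,245:345])]
cv2.imwrite('pics/z1.png',cv2.hconcat(c[:2]));cv2.imwrite('pics/z2.png',cv2.hconcat(c[2:]))
E
```

```text
(no output)
```

View pics/z1.png

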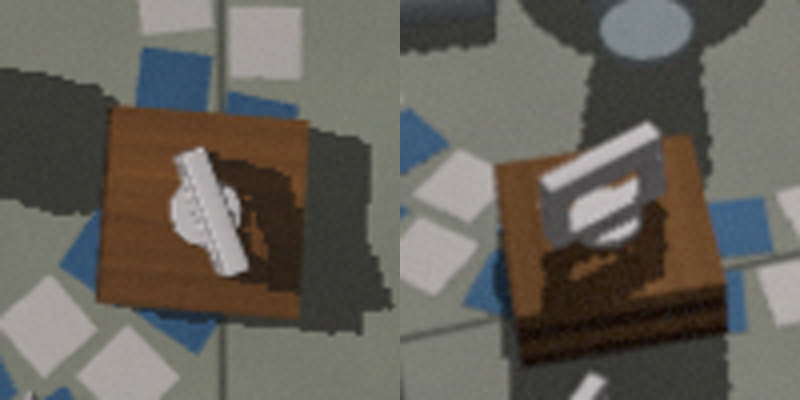

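View pics/z2.png

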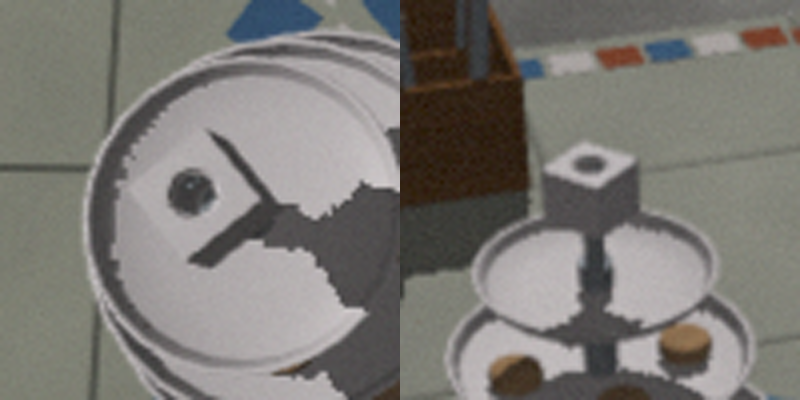

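Top view: the large handle stands in the coasters, bar from about (370,286) to (379,314). Socket hole is at (158,233). Side view: bar centre about (283,323), hole at (292,150.5). The smaller look-alikes are at top (433,321) and (337,355). Next I refine by triangulation.

```bash
python3 - <<'E'
from h import *
np.set_printoptions(precision=2,suppress=True)
o=ctrl.get_obs();print(o['t'],o['ee_pos'],o['orientation']);print(R.from_rotvec(o['orientation']).as_matrix())
t=shot('top');s=shot('side')
def P(p):
    Rm=cv2.Rodrigues(np.array(p['rvec'],float))[0]
    return np.array(p['camera_matrix'])@np.c_[Rm,np.array(p['tvec']).ravel()]
def tri(a,b):
    X=cv2.triangulatePoints(P(t),P(s),np.array(a,float).reshape(2,1),np.array(b,float).reshape(2,1)).ravel();X=X[:3]/X[3];return X,px(t,X)-a,px(s,X)-b
print('sock',*tri((158,233.2),(292.2,150.6)))
print('sock z213.5',ray(t,158,233.2,213.5),ray(s,292.2,150.6,213.5))
# bar top ends
e=[ray(t,*q,78.5) for q in((370,285.5),(380,315))];print('bar ends top',e,'len',np.linalg.norm(e[0]-e[1]),'mid',(e[0]+e[1])/2)
e1=[ray(s,*q,78.5) for q in((270.5,324.5),(298.5,311.5))];print('side bar ends',e1,(e1[0]+e1[1])/2)
# coaster corners top z35.5
c=[ray(t,322+x/4,247+y/4,35.5) for x,y in((108,106),(309,122),(300,319),(97,301))];print(np.mean(c,0),[np.linalg.norm(c[i]-c[i-1]) for i in range(4)])
c=[ray(s,235+(x-400)/4,280+y/4,35.5) for x,y in((494,165),(690,135),(725,283),(516,318))];print(np.mean(c,0),[np.linalg.norm(c[i]-c[i-1]) for i in range(4)])
d=e[1]-e[0];print('ang',np.arctan2(d[1],d[0]));d=e1[1]-e1[0];print('angs',np.arctan2(d[1],d[0]))
E
```

```text
1.1 [ 253.05 -571.47  230.67] [-2.63  1.71 -0.  ]
[[ 0.4  -0.91  0.  ]
 [-0.91 -0.4   0.  ]
 [-0.   -0.   -1.  ]]
sock [576.27 160.85 211.61] [ 0.23 -1.42] [-0.73  0.11]
sock z213.5 [573.76 160.44 213.5 ] [577.24 157.45 213.5 ]
bar ends top [array([ 499.84, -189.25,   78.5 ]), array([ 446.61, -207.42,   78.5 ])] len 56.24975559842601 mid [ 473.22 -198.34   78.5 ]
side bar ends [array([ 449.52, -208.46,   78.5 ]), array([ 504.6 , -190.61,   78.5 ])] [ 477.06 -199.54   78.5 ]
[ 473.62 -199.6    35.5 ] [np.float64(93.1170880368212), np.float64(97.24239125716936), np.float64(93.81984821035797), np.float64(96.98997334357817)]
[ 477.38 -202.8    35.5 ] [np.float64(94.76639631290871), np.float64(94.0906063578816), np.float64(94.24790815734144), np.float64(93.68051677697022)]
ang -2.812745358462805
angs 0.31332056869031416
```

```bash
cat >> h.py <<'E'
def goto(x,ang=-1.25):
    o=ctrl.get_obs();M=R.from_rotvec(o['orientation'])
    a=ang; T=R.from_matrix(np.array([[np.cos(a),np.sin(a),0],[np.sin(a),-np.cos(a),0],[0,0,-1.]]))
    rv=(M.inv()*T).as_rotvec()
    d=np.array(x)-o['ee_pos']
    print('t',round(o['t'],2),'pos',np.round(o['ee_pos'],1),'F',np.round(o['ft_force'],2),'w',round(o['width'],1))
    print('rot',np.round(rv,4),'shift now-axes',np.round(M.inv().apply(d),1),'shift after rot',np.round(T.inv().apply(d),1))
E
python3 -c "
from h import *
goto((475.3,-199.7,130))"
```

```text
t 1.2 pos [ 253.  -571.5  230.7] F [0.38 0.43 0.32] w 88.0
rot [-0.      0.      0.0959] shift now-axes [-250.  -353.7  100.7] shift after rot [-282.7 -328.2  100.7]
```

```bash
python3 -m handwheel '[[[0,0,0.096],[0,0,0],1],[[0,0,0],[-22,-26,0],1],[[0,0,0],[-26,-30,0],1],[[0,0,0],[-26,-30,0],1],[[0,0,0],[-26,-30,0],1],[[0,0,0],[-26,-30,0],1],[[0,0,0],[-26,-30,0],1],[[0,0,0],[-26,-30,0],1],[[0,0,0],[-26,-30,0],1],[[0,0,0],[-26,-30,0],1]]'; python3 -c "
from h import *
goto((475.3,-199.7,130))"
```

```text
t: 2.03
ee_pos: [438.3, -266.2, 230.5]
orientation: [2.529, -1.859, 0.009]
ft_force: [0.3, -1.1, -0.5]
width: 87.8
t 2.03 pos [ 438.3 -266.2  230.5] F [ 0.25 -1.08 -0.54] w 87.8
rot [-0.0007 -0.0065 -0.0178] shift now-axes [-53.1 -55.  100.2] shift after rot [-51.5 -56.  100.5]
```

```bash
python3 -m handwheel '[[[0,0,0],[-25,-27,0],1],[[0,0,0],[-18,-18,15],1],[[0,0,0],[-8,-8,25],1],[[0,0,0],[0,0,25],1],[[0,0,0],[0,0,20],1],[[0,0,0],[0,0,10],1],[[0,0,0],[0,0,0],1],[[0,0,0],[0,0,0],1],[[0,0,0],[0,0,0],1],[[0,0,0],[0,0,0],1]]'; python3 -c "
from h import *
goto((475.3,-199.7,60.5))
p=shot('side','s1.png');p=shot('top','t1.png')"
```

```text
t: 2.87
ee_pos: [483.1, -192.6, 136.7]
orientation: [-2.54, 1.848, -0.025]
ft_force: [-0.4, -0.1, -0.1]
width: 87.8
t 2.87 pos [ 483.1 -192.6  136.7] F [-0.45 -0.08 -0.08] w 87.8
rot [-0.0097 -0.0125 -0.0079] shift now-axes [ 3.4 10.3 76.1] shift after rot [ 4.3  9.6 76.2]
```

View pics/s1.png

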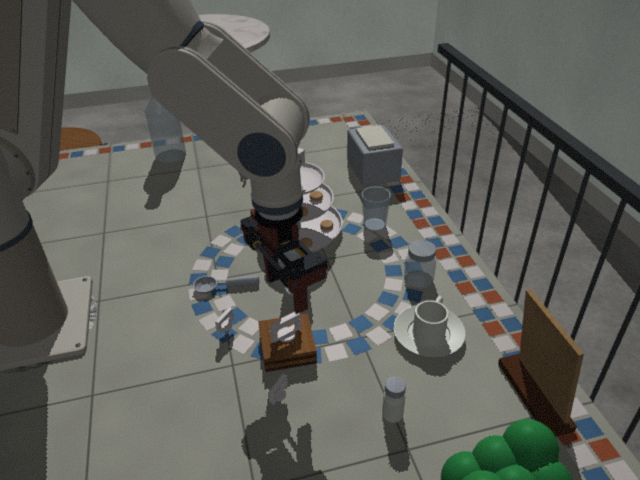

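The side view shows the gripper over the coasters and the jaws opening across the bar (bar at about (285,325)). The arm is about 10 mm past the target and tilted by 0.015 rad, so I correct both before going down.

```bash
python3 -m handwheel '[[[-0.01,-0.0125,-0.008],[4,9,0],1],[[0,0,0],[0,0,0],1],[[0,0,0],[0,0,0],1],[[0,0,0],[0,0,15],1],[[0,0,0],[0,0,15],1],[[0,0,0],[0,0,10],1],[[0,0,0],[0,0,0],1],[[0,0,0],[0,0,0],1],[[0,0,0],[0,0,0],1],[[0,0,0],[0,0,0],1]]'; python3 -c "
from h import *
goto((475.3,-199.7,60.5))
p=shot('side','s2.png')
for q in ('bar','handle'):
  print(q,[(round(d['score'],2),w(p,d['position']).round(1)) for d in ctrl.spot_point(p,q)])
I=cv2.imread('pics/s2.png')[240:380,200:380];cv2.imwrite('pics/s2z.png',cv2.resize(I,None,fx=4,fy=4))"
```

```text
t: 3.8
ee_pos: [480.1, -201.1, 100.9]
orientation: [-2.543, 1.841, -0.019]
ft_force: [0.2, -0.2, 1.6]
width: 87.9
t 3.8 pos [ 480.1 -201.1  100.9] F [ 0.21 -0.17  1.56] w 87.9
rot [-0.0091 -0.0083 -0.0034] shift now-axes [-3.1  4.5 40.3] shift after rot [-2.8  4.1 40.4]
bar [(0.95, array([ 473.5, -201.1,   72.1])), (0.78, array([ 368.9, -133.2,   44.8])), (0.76, array([ 443.6, -315.6,   41.6]))]
handle [(0.66, array([ 478.3, -200.4,   34.8])), (0.58, array([ 439.5, -315.4,   19.2])), (0.53, array([ 372. , -133.2,   20.4]))]
```

View pics/s2z.png

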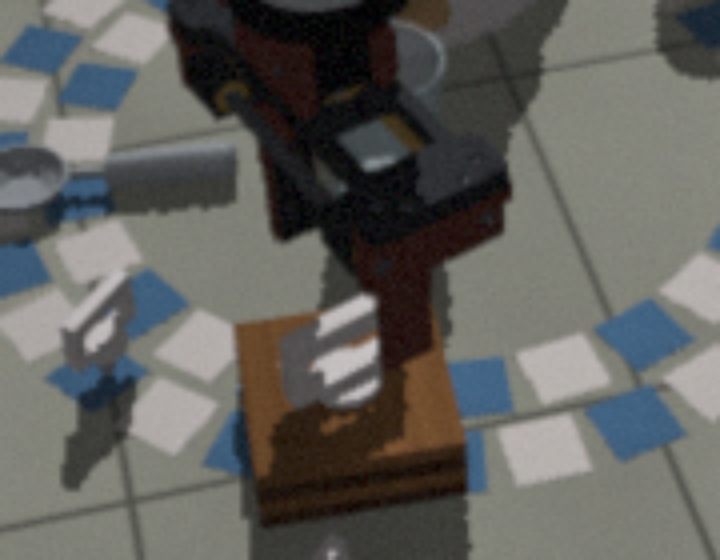

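The finger nearest the camera stands in front of the bar, with the bar's centre to the left of it (x must decrease by about 4 mm). I correct that and the tilt, then descend.

```bash
python3 -m handwheel '[[[-0.01,-0.01,-0.003],[-3,5,0],1],[[0,0,0],[0,0,0],1],[[0,0,0],[0,0,0],1],[[-0.003,-0.003,0],[0,0,10],1],[[-0.003,-0.003,0],[0,0,10],1],[[0,0,0],[0,0,10],1],[[0,0,0],[0,0,0],1],[[0,0,0],[0,0,0],1],[[0,0,0],[0,0,0],1],[[0,0,0],[0,0,0],1]]'; python3 -c "
from h import *
goto((475.3,-199.7,60.5))"
```

```text
t: 4.78
ee_pos: [473.3, -199.5, 67.1]
orientation: [2.546, -1.837, -0.021]
ft_force: [-0.1, -0.6, -0.3]
width: 88.1
t 4.78 pos [ 473.3 -199.5   67.1] F [-0.11 -0.58 -0.27] w 88.1
rot [ 0.0091  0.0098 -0.0002] shift now-axes [ 0.9 -1.9  6.6] shift after rot [ 0.8 -1.8  6.6]
```

```bash
python3 -m handwheel '[[[0.009,0.009,0],[0.5,-1.5,6],1],[[0,0,0],[0,0,0],1],[[0,0,0],[0,0,0],1],[[0,0,0],[0,0,0],0],[[0,0,0],[0,0,0],0],[[0,0,0],[0,0,0],0],[[0,0,0],[0,0,0],0],[[0,0,0],[0,0,0],0],[[0,0,0],[0,0,0],0],[[0,0,0],[0,0,0],0]]'; python3 -c "
from h import *
goto((475.3,-199.7,60.5))"
```

```text
t: 5.62
ee_pos: [476.2, -200.1, 63.3]
orientation: [-2.547, 1.838, -0.003]
ft_force: [0.3, 0.4, -0.5]
width: 44.5
t 5.62 pos [ 476.2 -200.1   63.3] F [ 0.34  0.42 -0.51] w 44.5
rot [-0.0021 -0.0012 -0.0001] shift now-axes [-0.7  0.7  2.8] shift after rot [-0.7  0.7  2.8]
```

Well aligned. 2.8 mm high is fine on a 14 mm bar, but I take 2 mm more while it closes.

```bash
python3 -m handwheel '[[[0,0,0],[0,0,2.5],0],[[0,0,0],[0,0,0],0],[[0,0,0],[0,0,0],0],[[0,0,0],[0,0,0],0],[[0,0,0],[0,0,0],0],[[0,0,0],[0,0,0],0],[[0,0,0],[0,0,0],0],[[0,0,0],[0,0,0],0],[[0,0,0],[0,0,0],0],[[0,0,0],[0,0,0],0]]'; python3 -c "
from h import *
goto((475.3,-199.7,60.5))
p=shot('side','s3.png')
I=cv2.imread('pics/s3.png')[240:380,200:380];cv2.imwrite('pics/s3z.png',cv2.resize(I,None,fx=4,fy=4))"
```

```text
t: 6.45
ee_pos: [476.1, -200.1, 60.4]
orientation: [-2.547, 1.838, -0.003]
ft_force: [-0.6, -0.8, -0.4]
width: 11.7
t 6.45 pos [ 476.1 -200.1   60.4] F [-0.62 -0.79 -0.41] w 11.7
rot [-0.0019 -0.0009 -0.0002] shift now-axes [-0.7  0.6 -0.1] shift after rot [-0.7  0.6 -0.1]
```

View pics/s3z.png

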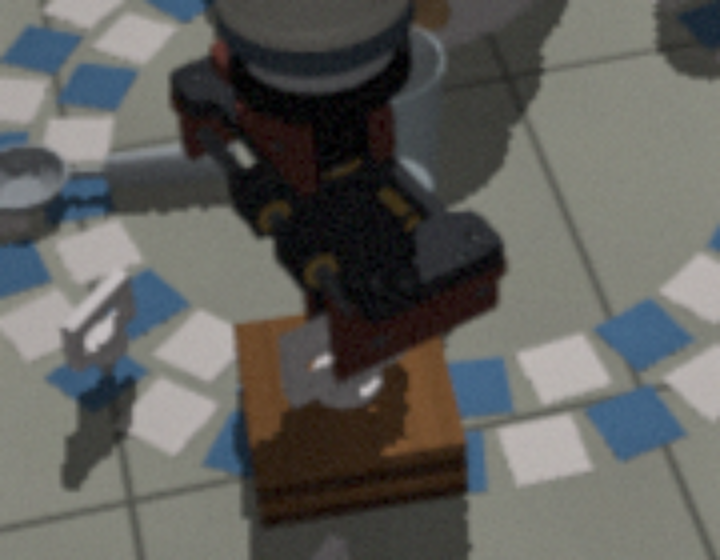

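Grasped: the width is 11.7 mm and the finger sits mid-bar. Lifting straight up.

```bash
python3 -m handwheel '[[[0,0,0],[0,0,-8],0],[[0,0,0],[0,0,-15],0],[[0,0,0],[0,0,-25],0],[[0,0,0],[0,0,-30],0],[[0,0,0],[0,0,-35],0],[[0,0,0],[0,0,-35],0],[[0,0,0],[0,0,-35],0],[[0,0,0],[0,0,-30],0],[[0,0,0],[0,0,-15],0],[[0,0,0],[0,0,0],0]]'; python3 -c "
from h import *
goto((575.5,159.0,290))"
```

```text
t: 7.33
ee_pos: [472.6, -198.6, 301.3]
orientation: [2.547, -1.838, -0.007]
ft_force: [0.7, -0.3, -1.9]
width: 11.7
t 7.33 pos [ 472.6 -198.6  301.3] F [ 0.72 -0.28 -1.9 ] w 11.7
rot [ 0.0031  0.0036 -0.0001] shift now-axes [-306.9 -210.4   11.8] shift after rot [-306.9 -210.4   11.3]
```

```bash
python3 -m handwheel '[[[0,0,0],[-15,-10,0],0],[[0,0,0],[-25,-17,0],0],[[0,0,0],[-31,-21,0],0],[[0,0,0],[-33,-23,0],0],[[0,0,0],[-33,-23,0],0],[[0,0,0],[-33,-23,0],0],[[0,0,0],[-33,-23,0],0],[[0,0,0],[-25,-17,0],0],[[0,0,0],[-12,-8,0],0],[[0,0,0],[0,0,0],0]]'; python3 -c "
from h import *
goto((575.5,159.0,290))"
```

```text
t: 8.17
ee_pos: [551.3, 92.3, 293.4]
orientation: [2.536, -1.842, -0.016]
ft_force: [-0.5, -0.4, -1.4]
width: 11.2
t 8.17 pos [551.3  92.3 293.4] F [-0.49 -0.41 -1.37] w 11.2
rot [ 0.0118  0.0041 -0.0061] shift now-axes [-55.9 -43.7   3.1] shift after rot [-55.6 -44.    3.4]
```

```bash
python3 -m handwheel '[[[0.01,0.004,-0.006],[-15,-12,0],0],[[0,0,0],[-16,-13,0],0],[[0,0,0],[-13,-10,0],0],[[0,0,0],[-6,-4,0],0],[[0,0,0],[0,0,0],0],[[0,0,0],[0,0,0],0],[[0,0,0],[0,0,0],0],[[0,0,0],[0,0,0],0],[[0,0,0],[0,0,0],0],[[0,0,0],[0,0,0],0]]'; python3 -c "
from h import *
goto((575.5,159.0,290))
for n in('side','top'):
  p=shot(n,n+'4.png')
  for q in ('stem_tip','handle','bar','socket'):
    print(n,q,[(round(d['score'],2),w(p,d['position']).round(1)) for d in ctrl.spot_point(p,q)][:2])
I=cv2.imread('pics/side4.png')[60:200,230:380];a=cv2.resize(I,None,fx=4,fy=4)
cv2.imwrite('pics/s4z.png',a)"
```

```text
t: 9.0
ee_pos: [568.4, 148.9, 286.6]
orientation: [2.537, -1.832, -0.012]
ft_force: [0.3, 0.1, -1.2]
width: 11.8
t 9.0 pos [568.4 148.9 286.6] F [ 0.35  0.06 -1.17] w 11.8
rot [ 0.0145 -0.0011 -0.0011] shift now-axes [-7.3 -9.8 -3.6] shift after rot [-7.3 -9.9 -3.4]
side stem_tip [(0.81, array([569.4, 149.9, 236.5])), (0.66, array([ 4.406e+02, -3.152e+02, -3.000e-01]))]
side handle [(0.85, array([571.3, 148.9, 262. ])), (0.84, array([ 440.3, -316.7,   22.3]))]
side bar [(0.78, array([ 372.7, -133.2,   43.7])), (0.76, array([ 442.2, -313.8,   41.2]))]
side socket [(0.66, array([580.8, 155.3, 213.5]))]
top stem_tip [(0.79, array([ 436.2, -312.7,    4.8])), (0.77, array([ 371.5, -127.9,   -3.1]))]
top handle [(0.74, array([ 370.6, -125.5,   19.4])), (0.55, array([568.7, 149.7, 263.2]))]
top bar [(0.72, array([ 367. , -128.3,   45. ])), (0.71, array([569.8, 152.2, 296.4]))]
top socket [(0.84, array([575. , 159.6, 211.2]))]
```

View pics/s4z.png

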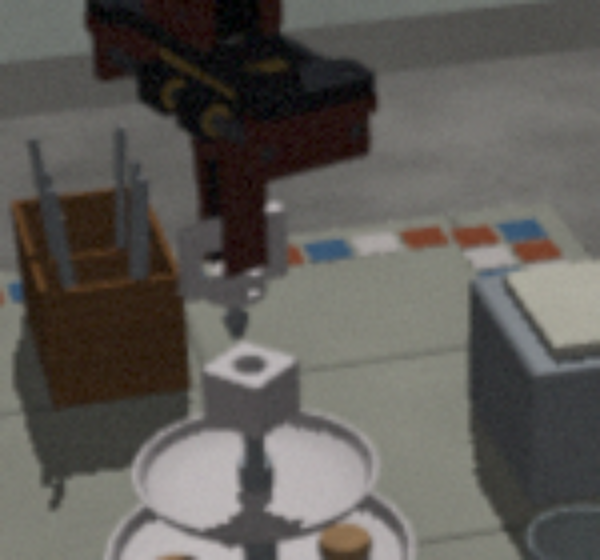

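View pics/top4.png

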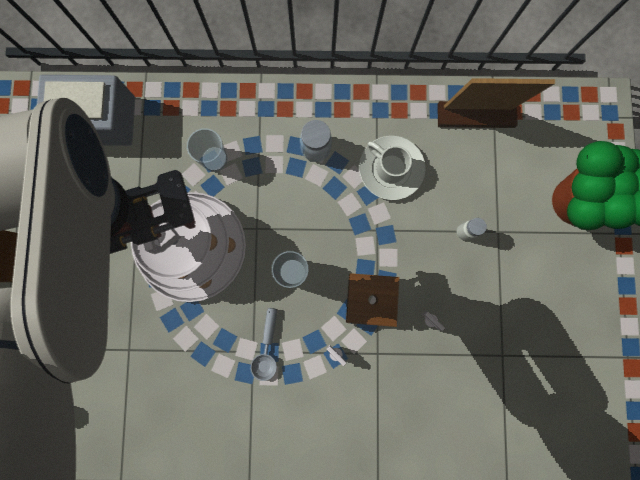

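The side view shows the stem tip at about (289,144), up-left of the socket hole at (292.5,150.5); the handle hangs upright and agrees with the TCP. The top view shows the coaster hole empty at (372,299). I align next, then descend to just above the mouth.

```bash
python3 -m handwheel '[[[0.012,0,0],[-7,-9,0],0],[[0,0,0],[0,0,0],0],[[0,0,0],[0,0,0],0],[[0,0,0],[0,0,4],0],[[0,0,0],[0,0,4],0],[[0,0,0],[0,0,0],0],[[0,0,0],[0,0,0],0],[[0,0,0],[0,0,0],0],[[0,0,0],[0,0,0],0],[[0,0,0],[0,0,0],0]]'; python3 -c "
from h import *
goto((575.5,159.0,270))
for n in('side','top'):
  p=shot(n,n+'5.png')
  for q in ('stem_tip','handle','socket'):
    print(n,q,[(round(d['score'],2),w(p,d['position']).round(1)) for d in ctrl.spot_point(p,q)][:3])
I=cv2.imread('pics/side5.png')[90:190,250:350];a=cv2.resize(I,None,fx=5,fy=5)
cv2.imwrite('pics/s5z.png',a)"
```

```text
t: 10.33
ee_pos: [575.2, 160.5, 276.8]
orientation: [2.546, -1.836, -0.001]
ft_force: [-0.7, 0.6, -1.7]
width: 12.1
t 10.33 pos [575.2 160.5 276.8] F [-0.71  0.56 -1.73] w 12.1
rot [ 0.0022 -0.001   0.0005] shift now-axes [1.5 0.2 6.8] shift after rot [1.5 0.2 6.8]
side stem_tip [(0.71, array([ 372.5, -130.6,    1.1])), (0.7, array([580.7, 161.7, 227.9])), (0.55, array([ 440.2, -313.3,   -0.9]))]
side handle [(0.97, array([576.9, 161.4, 251.7])), (0.78, array([ 372.4, -130.6,   20.4])), (0.56, array([ 439.6, -314.6,   18.7]))]
side socket [(0.96, array([581.4, 156.2, 214.4]))]
top stem_tip [(0.77, array([570.9, 159.9, 226.5])), (0.62, array([ 437.5, -315. ,    1.8])), (0.49, array([ 371. , -127.4,    2.7]))]
top handle [(0.71, array([ 368.6, -128.5,   21.2])), (0.57, array([577.6, 159.4, 252.1])), (0.56, array([ 436.1, -309.2,   15.6]))]
top socket [(0.78, array([574.8, 161.7, 211.3]))]
```

View pics/s5z.png

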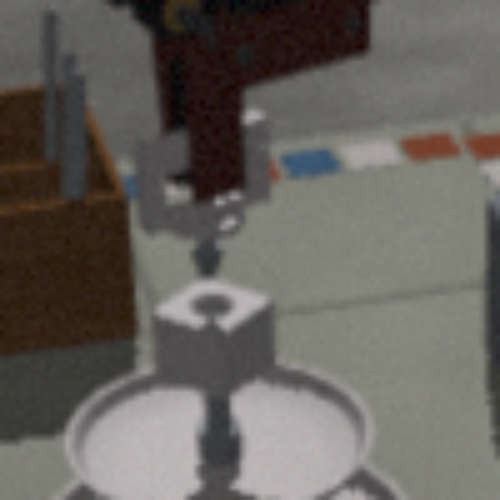

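```bash
python3 -c "
from h import *
p=shot('side')
print(px(p,(575.2,160.5,226.8)), px(p,(575.2,160.5,213.5)),ray(p,291.4,144.8,226.8),ray(p,292.2,150.6,213.5),ray(p,292.2,150.6,211))"
```

```text
[290.65420405 144.5909613 ] [290.97925088 150.07909563] [576.53964641 159.10914705 226.8       ] [577.23853701 157.45454584 213.5       ] [578.10896524 161.96865324 211.        ]
```

Lateral error is under 2 mm, well inside the chamfer. I descend in stages and watch the force.

```bash
python3 -m handwheel '[[[0,0,0],[0.5,-0.5,3],0],[[0,0,0],[0,0,3],0],[[0,0,0],[0,0,3],0],[[0,0,0],[0,0,3],0],[[0,0,0],[0,0,3],0],[[0,0,0],[0,0,0],0],[[0,0,0],[0,0,0],0],[[0,0,0],[0,0,0],0],[[0,0,0],[0,0,0],0],[[0,0,0],[0,0,0],0]]'; python3 -c "
from h import *
goto((575.9,160.0,250))"
```

```text
t: 11.62
ee_pos: [575.7, 160.1, 259.6]
orientation: [2.546, -1.836, -0.002]
ft_force: [-0.4, -0.8, -0.6]
width: 11.4
t 11.62 pos [575.7 160.1 259.6] F [-0.38 -0.75 -0.65] w 11.4
rot [ 0.0032 -0.0009  0.0006] shift now-axes [ 0.2 -0.2  9.6] shift after rot [ 0.2 -0.2  9.6]
```

```bash
python3 -m handwheel '[[[0,0,0],[0,0,2],0],[[0,0,0],[0,0,2],0],[[0,0,0],[0,0,2],0],[[0,0,0],[0,0,2],0],[[0,0,0],[0,0,0],0],[[0,0,0],[0,0,0],0],[[0,0,0],[0,0,0],0],[[0,0,0],[0,0,0],0],[[0,0,0],[0,0,0],0],[[0,0,0],[0,0,0],0]]'; python3 -c "
from h import *
goto((575.9,160.0,245))
p=shot('side','s6.png')
I=cv2.imread('pics/s6.png')[90:190,250:350];a=cv2.resize(I,None,fx=5,fy=5)
cv2.imwrite('pics/s6z.png',a)"
```

```text
t: 12.45
ee_pos: [576.2, 160.2, 252.1]
orientation: [2.547, -1.836, 0.0]
ft_force: [-0.3, 0.0, 0.3]
width: 11.9
t 12.45 pos [576.2 160.2 252.1] F [-0.33  0.01  0.26] w 11.9
rot [ 0.0012 -0.0011  0.0006] shift now-axes [0.1 0.4 7.1] shift after rot [0.1 0.4 7.1]
```

View pics/s6z.png

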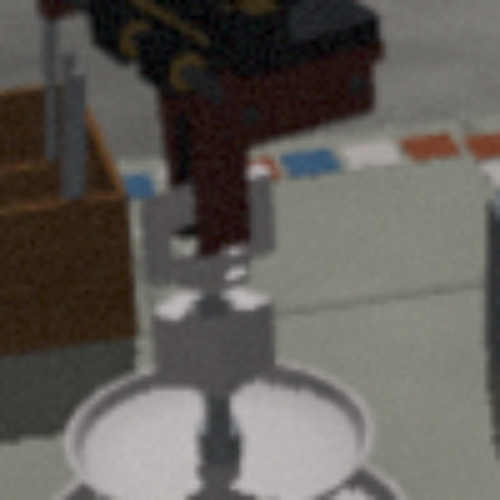

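The stem is inside the hole with no contact force. I continue in small increments.

```bash
python3 -m handwheel '[[[0,0,0],[0,0,1],0],[[0,0,0],[0,0,1],0],[[0,0,0],[0,0,1],0],[[0,0,0],[0,0,1],0],[[0,0,0],[0,0,1],0],[[0,0,0],[0,0,0],0],[[0,0,0],[0,0,0],0],[[0,0,0],[0,0,0],0],[[0,0,0],[0,0,0],0],[[0,0,0],[0,0,0],0]]'; python3 -c "
from h import *
goto((575.9,160.0,240))"
```

```text
t: 13.33
ee_pos: [576.8, 160.2, 248.8]
orientation: [2.548, -1.837, 0.003]
ft_force: [-1.5, -1.1, 3.8]
width: 12.1
t 13.33 pos [576.8 160.2 248.8] F [-1.53 -1.12  3.78] w 12.1
rot [-0.001  -0.0015  0.0007] shift now-axes [-0.1  1.   8.8] shift after rot [-0.1  0.9  8.8]
```

```bash
python3 -m handwheel '[[[0,0,0],[0,0.5,1],0],[[0,0,0],[0,0,1],0],[[0,0,0],[0,0,1],0],[[0,0,0],[0,0,0],0],[[0,0,0],[0,0,0],0],[[0,0,0],[0,0,0],0],[[0,0,0],[0,0,0],0],[[0,0,0],[0,0,0],0],[[0,0,0],[0,0,0],0],[[0,0,0],[0,0,0],0]]'; python3 -c "
from h import *
goto((575.9,160.0,240))"
```

```text
t: 14.17
ee_pos: [577.0, 160.2, 246.7]
orientation: [-2.547, 1.837, -0.005]
ft_force: [-1.4, -1.4, 4.0]
width: 12.1
t 14.17 pos [577.  160.2 246.7] F [-1.41 -1.43  3.99] w 12.1
rot [-0.0029 -0.0018  0.0006] shift now-axes [-0.2  1.1  6.7] shift after rot [-0.2  1.   6.7]
```

```bash
python3 -m handwheel '[[[0,0,0],[0,0.5,1],0],[[0,0,0],[0,0,1],0],[[0,0,0],[0,0,1],0],[[0,0,0],[0,0,1],0],[[0,0,0],[0,0,0],0],[[0,0,0],[0,0,0],0],[[0,0,0],[0,0,0],0],[[0,0,0],[0,0,0],0],[[0,0,0],[0,0,0],0],[[0,0,0],[0,0,0],0]]'; python3 -c "
from h import *
goto((575.9,160.0,240))"
```

```text
t: 15.0
ee_pos: [575.9, 160.1, 239.7]
orientation: [2.548, -1.837, 0.002]
ft_force: [-0.3, 0.1, -1.4]
width: 11.9
t 15.0 pos [575.9 160.1 239.7] F [-0.34  0.06 -1.44] w 11.9
rot [-0.0007 -0.0012  0.0006] shift now-axes [ 0.1  0.  -0.3] shift after rot [ 0.1  0.  -0.3]
```

It dropped 7 mm and the force vanished, so the jaws snapped over. I now press gently until the collar seats.

```bash
python3 -m handwheel '[[[0,0,0],[0,0,0.7],0],[[0,0,0],[0,0,0.7],0],[[0,0,0],[0,0,0.7],0],[[0,0,0],[0,0,0],0],[[0,0,0],[0,0,0],0],[[0,0,0],[0,0,0],0],[[0,0,0],[0,0,0],0],[[0,0,0],[0,0,0],0],[[0,0,0],[0,0,0],0],[[0,0,0],[0,0,0],0]]'; python3 -c "
from h import *
goto((575.9,160.0,238))
p=shot('side','s7.png')
I=cv2.imread('pics/s7.png')[90:190,250:350];a=cv2.resize(I,None,fx=5,fy=5)
cv2.imwrite('pics/s7z.png',a)"
```

```text
t: 15.83
ee_pos: [576.0, 160.1, 237.8]
orientation: [-2.548, 1.837, -0.003]
ft_force: [-0.3, -1.0, -0.5]
width: 11.6
t 15.83 pos [576.  160.1 237.8] F [-0.29 -1.   -0.46] w 11.6
rot [-0.0012 -0.0012  0.0006] shift now-axes [ 0.   0.1 -0.2] shift after rot [ 0.   0.1 -0.2]
```

View pics/s7z.png

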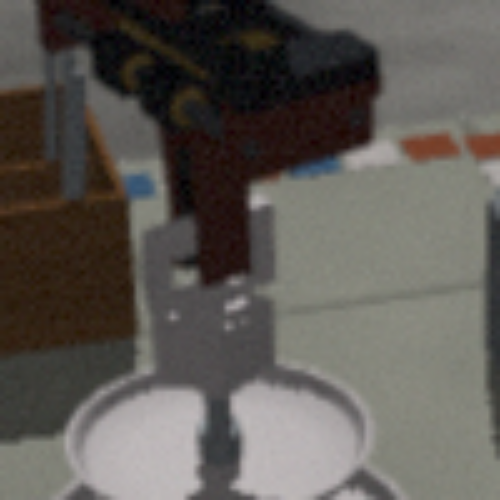

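The collar (about (289,150)) is just above the block. I press further.

```bash
python3 -m handwheel '[[[0,0,0],[0,0,0.5],0],[[0,0,0],[0,0,0.5],0],[[0,0,0],[0,0,0.5],0],[[0,0,0],[0,0,0],0],[[0,0,0],[0,0,0],0],[[0,0,0],[0,0,0],0],[[0,0,0],[0,0,0],0],[[0,0,0],[0,0,0],0],[[0,0,0],[0,0,0],0],[[0,0,0],[0,0,0],0]]'; python3 -c "
from h import *
goto((575.9,160.0,237))"
```

```text
t: 16.72
ee_pos: [576.0, 160.1, 237.4]
orientation: [-2.548, 1.837, -0.003]
ft_force: [-1.7, -0.0, 1.7]
width: 11.9
t 16.72 pos [576.  160.1 237.4] F [-1.7  -0.04  1.7 ] w 11.9
rot [-0.0018 -0.0013  0.0006] shift now-axes [0.  0.1 0.4] shift after rot [0.  0.1 0.4]
```

```bash
python3 -m handwheel '[[[0,0,0],[0,0,0],0],[[0,0,0],[0,0,0],0],[[0,0,0],[0,0,0],0],[[0,0,0],[0,0,0],0],[[0,0,0],[0,0,0],0],[[0,0,0],[0,0,0.4],0],[[0,0,0],[0,0,0.4],0],[[0,0,0],[0,0,0.4],0],[[0,0,0],[0,0,0.4],0],[[0,0,0],[0,0,0.4],0]]'; python3 -c "
from h import *
goto((575.9,160.0,237))"
```

```text
t: 17.55
ee_pos: [576.1, 160.1, 237.1]
orientation: [-2.547, 1.837, -0.004]
ft_force: [-3.6, -1.1, 6.2]
width: 11.9
t 17.55 pos [576.1 160.1 237.1] F [-3.58 -1.06  6.24] w 11.9
rot [-0.0023 -0.0013  0.0006] shift now-axes [0.  0.2 0.1] shift after rot [0.  0.2 0.1]
```

```bash
python3 -m handwheel '[[[0,0,0],[0,0.2,0.5],0],[[0,0,0],[0,0.2,0.5],0],[[0,0,0],[0,0.2,0.5],0],[[0,0,0],[0,0,0.5],0],[[0,0,0],[0,0,0.5],0],[[0,0,0],[0,0,0.5],0],[[0,0,0],[0,0,0.5],0],[[0,0,0],[0,0,0.5],0],[[0,0,0],[0,0,0.5],0],[[0,0,0],[0,0,0.5],0]]'; python3 -c "
from h import *
goto((575.9,160.0,237))"
```

```text
t: 18.38
ee_pos: [576.0, 160.1, 237.0]
orientation: [-2.545, 1.835, -0.007]
ft_force: [-3.5, -1.2, 6.0]
width: 11.8
t 18.38 pos [576.  160.1 237. ] F [-3.45 -1.19  6.  ] w 11.8
rot [-0.0055 -0.0014  0.0005] shift now-axes [0.  0.2 0. ] shift after rot [0.  0.2 0. ]
```

```bash
python3 -m handwheel '[[[-0.002,0,0],[0,0,0.8],0],[[-0.002,0,0],[0,0,0.9],0],[[0,0,0],[0,0,0.9],0],[[0,0,0],[0,0,0.9],0],[[0,0,0],[0,0,0.9],0],[[0,0,0],[0,0,0.9],0],[[0,0,0],[0,0,0.9],0],[[0,0,0],[0,0,0.9],0],[[0,0,0],[0,0,0.9],0],[[0,0,0],[0,0,0.9],0]]'; python3 -c "
from h import *
goto((575.9,160.0,237))"
```

```text
t: 19.22
ee_pos: [576.1, 160.1, 236.8]
orientation: [-2.546, 1.836, -0.006]
ft_force: [-3.5, -2.4, 9.5]
width: 11.5
t 19.22 pos [576.1 160.1 236.8] F [-3.54 -2.38  9.49] w 11.5
rot [-0.0046 -0.0017  0.0006] shift now-axes [ 0.   0.2 -0.2] shift after rot [ 0.   0.2 -0.2]
```

Collar seated with about 10 N. Now I relax, then ease upward to take up the free play.

```bash
python3 -m handwheel '[[[0.003,0,0],[0,0,0],0],[[0,0,0],[0,0,0],0],[[0,0,0],[0,0,-0.5],0],[[0,0,0],[0,0,-0.5],0],[[0,0,0],[0,0,-0.5],0],[[0,0,0],[0,0,-0.5],0],[[0,0,0],[0,0,0],0],[[0,0,0],[0,0,0],0],[[0,0,0],[0,0,0],0],[[0,0,0],[0,0,0],0]]'; python3 -c "
from h import *
goto((575.9,160.0,237.8))"
```

```text
t: 20.05
ee_pos: [576.0, 160.1, 237.7]
orientation: [-2.545, 1.835, -0.008]
ft_force: [-1.5, 0.4, 0.3]
width: 11.9
t 20.05 pos [576.  160.1 237.7] F [-1.5   0.43  0.32] w 11.9
rot [-0.0067 -0.0016  0.0006] shift now-axes [ 0.1  0.1 -0.1] shift after rot [ 0.1  0.1 -0.1]
```

```bash
python3 -m handwheel '[[[-0.004,0,0],[0,0,-0.5],0],[[0,0,0],[0,0,-0.5],0],[[0,0,0],[0,0,-0.5],0],[[0,0,0],[0,0,-0.5],0],[[0,0,0],[0,0,-0.5],0],[[0,0,0],[0,0,-0.5],0],[[0,0,0],[0,0,-0.5],0],[[0,0,0],[0,0,-0.5],0],[[0,0,0],[0,0,-0.5],0],[[0,0,0],[0,0,-0.5],0]]'; python3 -c "
from h import *
goto((575.9,160.0,237.8))"
```

```text
t: 20.88
ee_pos: [575.8, 160.0, 242.4]
orientation: [-2.548, 1.837, -0.004]
ft_force: [1.4, 0.2, -5.4]
width: 11.3
t 20.88 pos [575.8 160.  242.4] F [ 1.41  0.22 -5.43] w 11.3
rot [-0.0016 -0.0016  0.0006] shift now-axes [ 0.1 -0.1  4.6] shift after rot [ 0.1 -0.1  4.6]
```

Pull is being felt at +4.4 mm. I ramp to 12 N.

```bash
python3 -m handwheel '[[[0,0,0],[0,0,-0.6],0],[[0,0,0],[0,0,-0.7],0],[[0,0,0],[0,0,-0.8],0],[[0,0,0],[0,0,-0.9],0],[[0,0,0],[0,0,-0.9],0],[[0,0,0],[0,0,-0.9],0],[[0,0,0],[0,0,-0.9],0],[[0,0,0],[0,0,-0.9],0],[[0,0,0],[0,0,-0.9],0],[[0,0,0],[0,0,-0.9],0]]'; python3 -c "
from h import *
goto((575.9,160.0,237.8))"
```

```text
t: 21.72
ee_pos: [575.3, 159.9, 243.9]
orientation: [2.546, -1.836, -0.0]
ft_force: [5.0, 1.5, -17.2]
width: 11.8
t 21.72 pos [575.3 159.9 243.9] F [  4.95   1.52 -17.16] w 11.8
rot [ 0.0023 -0.0013  0.0005] shift now-axes [ 0.1 -0.7  6.1] shift after rot [ 0.1 -0.7  6.1]
```

```bash
python3 -m handwheel '[[[0,0,0],[0,-0.3,-0.4],0],[[0,0,0],[0,-0.3,-0.55],0],[[0,0,0],[0,-0.2,-0.55],0],[[0,0,0],[0,-0.1,-0.55],0],[[0,0,0],[0,-0.1,-0.55],0],[[0,0,0],[0,-0.1,-0.55],0],[[0,0,0],[0,-0.1,-0.55],0],[[0,0,0],[0,-0.1,-0.55],0],[[0,0,0],[0,-0.1,-0.55],0],[[0,0,0],[0,-0.1,-0.55],0]]'; python3 -c "
from h import *
goto((575.9,160.0,237.8))"
```

```text
t: 22.55
ee_pos: [575.4, 159.9, 244.1]
orientation: [2.543, -1.834, -0.005]
ft_force: [6.5, 1.5, -19.0]
width: 11.4
t 22.55 pos [575.4 159.9 244.1] F [  6.48   1.5  -18.99] w 11.4
rot [ 0.0075 -0.0011  0.0005] shift now-axes [ 0.1 -0.5  6.3] shift after rot [ 0.1 -0.5  6.3]
```

Above the band (about 18 N), though still under 25 N. I back off toward 12 N.

```bash
python3 -m handwheel '[[[0.003,0,0],[0,0,0.3],0],[[0.002,0,0],[0,0,0.2],0],[[0,0,0],[0,0,0],0],[[0,0,0],[0,0,0],0],[[0,0,0],[0,0,0],0],[[0,0,0],[0,0,0],0],[[0,0,0],[0,0,0],0],[[0,0,0],[0,0,0],0],[[0,0,0],[0,0,0],0],[[0,0,0],[0,0,0],0]]'; python3 -c "
from h import *
goto((575.9,160.0,237.8))"
```

```text
t: 23.38
ee_pos: [575.4, 159.9, 243.6]
orientation: [2.546, -1.836, -0.001]
ft_force: [3.8, 0.8, -14.4]
width: 11.7
t 23.38 pos [575.4 159.9 243.6] F [  3.79   0.83 -14.44] w 11.7
rot [ 0.0023 -0.0011  0.0005] shift now-axes [ 0.1 -0.5  5.8] shift after rot [ 0.1 -0.5  5.8]
```

```bash
python3 -m handwheel '[[[0,0,0],[0,0,0.1],0],[[0,0,0],[0,0,0],0],[[0,0,0],[0,0,0],0],[[0,0,0],[0,0,0],0],[[0,0,0],[0,0,0],0],[[0,0,0],[0,0,0],0],[[0,0,0],[0,0,0],0],[[0,0,0],[0,0,0],0],[[0,0,0],[0,0,0],0],[[0,0,0],[0,0,0],0]]'; python3 -c "
from h import *
goto((575.9,160.0,237.8))"
```

```text
t: 24.22
ee_pos: [575.4, 160.0, 243.6]
orientation: [2.546, -1.836, -0.001]
ft_force: [3.9, 1.0, -14.8]
width: 11.9
t 24.22 pos [575.4 160.  243.6] F [  3.85   1.01 -14.77] w 11.9
rot [ 0.0023 -0.001   0.0005] shift now-axes [ 0.1 -0.5  5.8] shift after rot [ 0.1 -0.5  5.8]
```

Steady at about 13.4 N net. I trim slightly down and hold for over a second.

```bash
python3 -m handwheel '[[[0,0,0],[0,0,0.3],0],[[0,0,0],[0,0,0.1],0],[[0,0,0],[0,0,0],0],[[0,0,0],[0,0,0],0],[[0,0,0],[0,0,0],0],[[0,0,0],[0,0,0],0],[[0,0,0],[0,0,0],0],[[0,0,0],[0,0,0],0],[[0,0,0],[0,0,0],0],[[0,0,0],[0,0,0],0]]'; python3 -c "
from h import *
goto((575.9,160.0,237.8))"; python3 -m handwheel '[[[0,0,0],[0,0,0],0],[[0,0,0],[0,0,0],0],[[0,0,0],[0,0,0],0],[[0,0,0],[0,0,0],0],[[0,0,0],[0,0,0],0],[[0,0,0],[0,0,0],0],[[0,0,0],[0,0,0],0],[[0,0,0],[0,0,0],0],[[0,0,0],[0,0,0],0],[[0,0,0],[0,0,0],0]]'
```

```text
t: 25.05
ee_pos: [575.5, 160.0, 243.5]
orientation: [2.546, -1.836, -0.001]
ft_force: [4.7, 0.1, -13.0]
width: 11.6
t 25.05 pos [575.5 160.  243.5] F [  4.66   0.1  -13.02] w 11.6
rot [ 0.0021 -0.001   0.0005] shift now-axes [ 0.1 -0.4  5.7] shift after rot [ 0.1 -0.4  5.7]
t: 25.88
ee_pos: [575.5, 160.0, 243.5]
orientation: [2.546, -1.836, -0.001]
ft_force: [3.0, 1.4, -13.0]
width: 11.8
```

Held at about 11.8 N net for 1.7 s. Now I lower it back home (about 6 mm), seat it, and check.

```bash
python3 -m handwheel '[[[0,0,0],[0,-0.2,0.8],0],[[0,0,0],[0,0,0.8],0],[[0,0,0],[0,0,0.8],0],[[0,0,0],[0,0,0.8],0],[[0,0,0],[0,0,0.7],0],[[0,0,0],[0,0,0.6],0],[[0,0,0],[0,0,0.5],0],[[0,0,0],[0,0,0.5],0],[[0,0,0],[0,0,0],0],[[0,0,0],[0,0,0],0]]'; python3 -c "
from h import *
goto((575.9,160.0,237.8))"
```

```text
t: 26.72
ee_pos: [575.8, 160.0, 242.3]
orientation: [2.548, -1.837, 0.002]
ft_force: [0.6, -0.9, -4.7]
width: 11.6
t 26.72 pos [575.8 160.  242.3] F [ 0.56 -0.88 -4.75] w 11.6
rot [-0.0001 -0.0013  0.0005] shift now-axes [ 0.1 -0.1  4.5] shift after rot [ 0.1 -0.1  4.5]
```

```bash
python3 -m handwheel '[[[0,0,0],[0,0,1],0],[[0,0,0],[0,0,1],0],[[0,0,0],[0,0,1],0],[[0,0,0],[0,0,0.7],0],[[0,0,0],[0,0,0.7],0],[[0,0,0],[0,0,0.5],0],[[0,0,0],[0,0,0.5],0],[[0,0,0],[0,0,0.4],0],[[0,0,0],[0,0,0.4],0],[[0,0,0],[0,0,0],0]]'; python3 -c "
from h import *
goto((575.9,160.0,237.8))"
```

```text
t: 27.55
ee_pos: [576.7, 160.2, 237.6]
orientation: [-2.547, 1.837, -0.004]
ft_force: [-0.9, 0.0, 1.4]
width: 11.8
t 27.55 pos [576.7 160.2 237.6] F [-0.89  0.02  1.39] w 11.8
rot [-0.0024 -0.0015  0.0005] shift now-axes [-0.1  0.8 -0.2] shift after rot [-0.1  0.8 -0.2]
```

```bash
python3 -m handwheel '[[[0,0,0],[0,0.4,0.5],0],[[0,0,0],[0,0.3,0.6],0],[[0,0,0],[0,0,0.6],0],[[0,0,0],[0,0,0.6],0],[[0,0,0],[0,0,0.6],0],[[0,0,0],[0,0,0.6],0],[[0,0,0],[0,0,0.6],0],[[0,0,0],[0,0,0],0],[[0,0,0],[0,0,0],0],[[0,0,0],[0,0,0],0]]'; python3 -c "
from h import *
goto((575.9,160.0,237.8))
p=shot('side','s8.png')
I=cv2.imread('pics/s8.png')[90:190,250:350];a=cv2.resize(I,None,fx=5,fy=5)
cv2.imwrite('pics/s8z.png',a)"
```

```text
t: 28.38
ee_pos: [576.6, 160.2, 237.5]
orientation: [-2.545, 1.835, -0.007]
ft_force: [-0.8, -0.2, 1.8]
width: 11.9
t 28.38 pos [576.6 160.2 237.5] F [-0.84 -0.15  1.82] w 11.9
rot [-0.0058 -0.0017  0.0006] shift now-axes [-0.   0.7 -0.3] shift after rot [-0.   0.7 -0.3]
```

View pics/s8z.png

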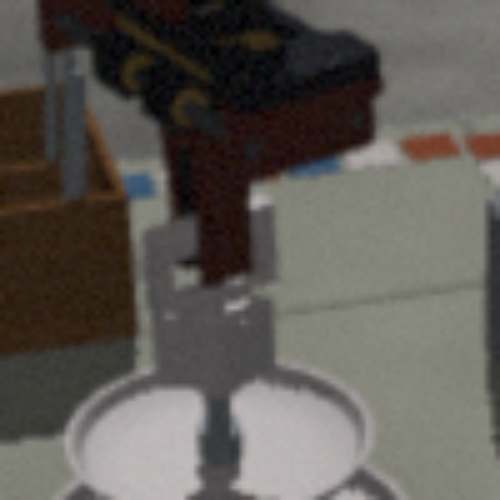

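The collar lies on the block face. Letting go.

```bash
python3 -m handwheel '[[[0,0,0],[0,0,0],0.6],[[0,0,0],[0,0,0],0.6],[[0,0,0],[0,0,0],0.6],[[0,0,0],[0,0,0],0.6],[[0,0,0],[0,0,0],0.6],[[0,0,0],[0,0,0],0.6],[[0,0,0],[0,0,0],0.6],[[0,0,0],[0,0,0],0.6],[[0,0,0],[0,0,0],0.6],[[0,0,0],[0,0,0],0.6]]'
```

```text
t: 29.27
ee_pos: [576.8, 160.3, 236.1]
orientation: [-2.545, 1.835, -0.007]
ft_force: [1.0, -0.1, 0.4]
width: 52.7
```

```bash
python3 -m handwheel '[[[0,0,0],[0,0,-5],0.6],[[0,0,0],[0,0,-10],0.6],[[0,0,0],[0,0,-15],0.6],[[0,0,0],[0,0,-20],0.6],[[0,0,0],[0,0,-25],0.6],[[0,0,0],[0,0,-25],0.6],[[0,0,0],[0,0,-20],0.6],[[0,0,0],[0,0,-10],0.6],[[0,0,0],[0,0,0],0.6],[[0,0,0],[0,0,0],0.6]]'; python3 -c "
from h import *
goto((575.9,160.0,237.8))
for n in('side','top'):
  p=shot(n,n+'9.png')
  for q in ('handle','bar','socket','tumbler_a'):
    print(n,q,[(round(d['score'],2),w(p,d['position']).round(1)) for d in ctrl.spot_point(p,q)][:3])
I=cv2.imread('pics/side9.png');a=cv2.resize(I[90:190,250:350],(400,400),interpolation=cv2.INTER_CUBIC)
t=cv2.imread('pics/top9.png');b=cv2.resize(t,(400,300));b=cv2.copyMakeBorder(b,0,100,0,0,0)
cv2.imwrite('pics/s9z.png',cv2.hconcat([a,b]))"
```

```text
t: 30.1
ee_pos: [575.5, 160.2, 377.8]
orientation: [-2.544, 1.834, -0.009]
ft_force: [0.2, 0.8, -0.3]
width: 52.8
t 30.1 pos [575.5 160.2 377.8] F [ 0.2   0.8  -0.26] w 52.8
rot [-0.0075 -0.0017  0.0006] shift now-axes [  0.    0.8 140. ] shift after rot [  0.3  -0.3 140. ]
side handle [(0.82, array([ 372.2, -130.3,   18.4])), (0.79, array([577.5, 160.1, 214.9])), (0.72, array([ 439.4, -312.4,   18.2]))]
side bar [(0.93, array([ 443.9, -312.6,   41.7])), (0.78, array([ 368.1, -135.6,   41.7]))]
side socket [(0.83, array([581.1, 156.4, 214.8]))]
side tumbler_a [(0.9, array([531.4, -45.1,   0.9])), (0.8, array([758.5, 126.4,  -1.5])), (0.75, array([791. , -81.3,  -1.4]))]
top handle [(0.76, array([ 370.6, -127.4,   21.7])), (0.7, array([577.9, 158.4, 213. ])), (0.55, array([ 439.3, -310.2,   16.4]))]
top bar [(0.84, array([575.9, 163.2, 247.9])), (0.48, array([ 439.5, -313.5,   46.8]))]
top socket [(0.7, array([575.3, 162.5, 208.1])), (0.36, array([ 742. , -241.9,    0.8]))]
top tumbler_a [(0.8, array([758.8, 123.1,   0. ])), (0.55, array([528.6, -42.3,   6. ]))]
```

View pics/s9z.png

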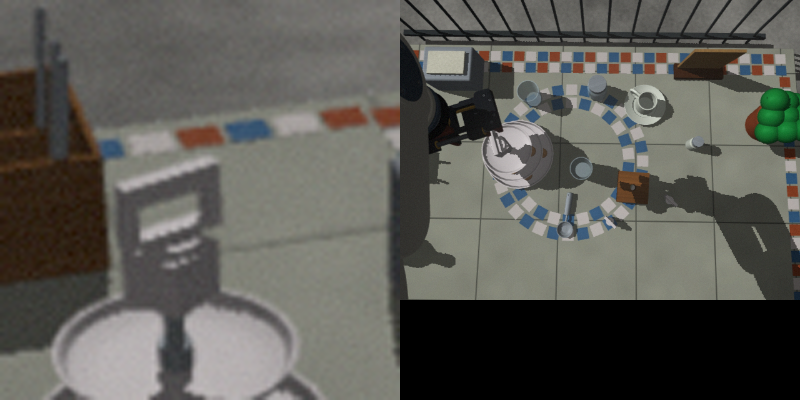

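The handle stands upright on the block with its collar at about z 213–215 on the face. The arm is clear and the tableware hasn't moved. Handing in.

```bash
python3 -c "
from h import *
print(ctrl.close_job())"
```

```text
the job is handed in; nothing more can be done
None
```

The large handle is home in the snack stand's socket, pull-checked and released, and the job is handed in at about 30.5 s.

- **Insertion:** I took the handle from the coasters and put the stem in the socket. The jaws snapped over at low force. I then pressed the collar down with about 10 N, by the wrist reading.
- **Pull check:** Pulling up took up about 4 mm of free play before any force was felt. I then held about 12–13 N net for roughly 2.5 s, the last 0.8 s or more at about 12 N. The jaws did not let go. I set it back down until it seated again before letting go.
- **Overshoot:** While ramping up, the pull briefly reached about 18 N net (wrist reading 19 N). That is above the 9–16 N band but below the 25 N limit on the stand.
- **Last pictures:** After release, both cameras put the collar's underside at z ≈ 213–215 mm, flush on the socket face. The handle is upright. The tumblers measure the same as before to within the networks' error, and the rest of the tableware looks unmoved in the top view. The arm was clear, about 140 mm above.

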